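# Centre the egg cup on its trivet stand

## Robot

A 7-joint arm with a two-finger parallel gripper is mounted at the origin on the work surface. World frame = base frame: x ahead of the robot, y to its left, z up, the work surface at z = 0. Lengths are in m, angles in rad, forces in N, time in s.
With the tool pointing down it reaches from about 0.4 to 0.875 m from the base axis. Payload 4.4 kg.
Tool frame: the origin (TCP) lies midway between the tips of the shut fingers; the grasp point (between the pads) lies 19 mm behind it; z points along the fingers, y is the line along which they close (so a half turn about z gives the same grasp; the last joint's range is limited). The gripper opens to 85 mm and grips with 20 to 120 N. Pads are 22 mm wide; open, the fingers measure 114 mm over their backs; the gripper's body (76 mm by 85 mm) begins 54 mm behind the grasp point. The pads swing forward as they close: fully open they stand 13 mm farther back than shut.
Start: joints at [1.165, 0.628, 0.038, 1.517, -0.027, 0.996, -0.02], TCP at [0.217, -0.613, 0.231] pointing down, gripper open.
Joint ranges: [-3.06, 3.06], [-0.37, 2.12], [-1.25, 1.32], [0.18, 2.47], [-1.1, 4.24], [0.23, 1.98], [-2.94, 2.94]. Speed limits (rad/s): [2.57, 2.57, 3.14, 3.14, 3.14, 3.14, 3.14].

## Interface

Orientations are given as a rotation vector (axis times angle).
In Python, from bench import r gives the robot as it stands.
- The arm moves only by the tool move_arm, never from a script. Its argument "series" is a list of rows, each an object with "linear": the shift along the tool's x, y, z as a fraction of full scale, a list of three; "twist": the turn, a rotation vector about the tool's x, y, z as a fraction of full scale, a list of three; "gripper": the gripper command: -1 is shut, 1 is fully open, values between are in proportion. A call has 1 to 5 rows; each row is the pose to reach, as a shift and turn from the pose commanded when the call began, along the tool's axes at that moment, turning the shorter way round; what a row does not reach only later rows make up. Full scale, the value 1, is 15 cm for a shift and 180 degrees for a turn. A row lasts 1/8 s, in which the tool goes at most 62.5 mm and 10.7 degrees, less where a joint would pass 70% of its speed; a pose out of reach is approached as far as the arm can. A call with a number of a shift or a turn outside -1 to 1 is refused whole. A call with a gripper value outside its range is refused whole. The fingers move at their own pace and stop on an object; the grip force is fixed at half the most. Time passes only in rows, so rows that repeat a pose let the fingers close. It gives the time, the measured TCP pose, the force, the opening and the grip force at its end, in the units of the state.
- r.state(): the state, without advancing time (a new reading comes with each control period).
- r.read_camera(name): name is "scene" or "top" or "wrist"; returns the picture (480x640x3 uint8, blue, green, red); there is no depth.
- r.camera_info(name): a dict with "fx", "fy", "cx", "cy" (pixels), "T" (4x4, takes a point from camera to world coordinates). Camera axes: x right, y down, z forward; pixel columns grow to the right and rows downward; lengths in m; the calibration is good to about 2 mm. A picture is of the moment at which its call begins: read the wrist's pose just before it. camera_info takes no time and is no camera call; for the wrist camera it gives the pose at the moment of the call.
- r.finish_job(): hands the job in; it is judged then, once.
The state is a dict: "clock": time; "q": joint angles; "joint_vel": joint speeds; "tau": joint torques, N m; "ee_pos": TCP position; "tool_rot": TCP orientation; "wrist_force": force on the tool from outside, world axes, zero at the start; "wrist_torque": the same for the moment, N m; "finger_gap": finger opening in m; "finger_force": force on a finger pad.
Only numpy, scipy, OpenCV 4.12 (cv2) and the standard library are available. Lean on these libraries where they do the work, as an engineer would, in place of code of your own. Each camera call takes 0.05 s, during which the arm holds its last target. There are 200 camera calls.

## Task

The egg cup has been left off-centre on the little red-topped stand. With the fingertips, nudge it low down with light pushes or taps until it stands upright in the middle of the red top, its egg still in it. Do not pinch, lift or tip it, do not shift the stand, and leave the teacup, the measuring cup and the citrus squeezer alone.

Things in the scene. Friction and masses are not known exactly. Their poses are not given: they have to be found in the camera images.
- stand: Small round loose oak stand (0.9 kg) with a red silicone trivet disc as its top, standing on a dark wooden pastry board 18 mm thick that lies on the counter. Origin: centre of the underside, z up. The flat red top is 104 mm in diameter and lies 50 mm above the origin; the oak foot is 92 mm in diameter. Round, so its yaw means nothing.
- eggcup: White porcelain egg cup (about 110 g), loose, standing 16 to 27 mm off the centre of the red top, in any direction. Origin: centre of the underside, z up. Round: outer diameter 50 mm from the foot up to 22 mm, tapering to 47 mm at the rim, 34 mm high. It slides when pushed slowly below about 20 mm over the red top; pushed harder higher up it can tip.
- cup_mid (a point): Point on the egg cup's axis, 17 mm above its underside.
- egg_mid (a point): Centre of the brown egg (55 g, 40 mm in diameter, 51 mm tall), which stands loosely in the egg cup and rocks in it; its top is 59 mm above the red top. This point starts 16.5 mm above the cup_mid point.
- teacup: White porcelain teacup, 84 mm in diameter at the rim, 62 mm high, with a handle (about 35 mm out) to its +y. Bystander on the board. Origin: centre of the underside.
- measuring_cup: Glass measuring cup, 86 mm in diameter, 88 mm high, with a handle (about 35 mm out) to its +y. Bystander on the board. Origin: centre of the underside.
- squeezer: Wooden citrus squeezer: a dish 100 mm in diameter with a ridged cone in the middle, 56 mm high. Bystander on the board. Origin: centre of the underside.

How it is judged:
By the outcome, as a careful person would: the job done as asked, in the order asked, and still so for the second after the job is handed in, with the robot touching nothing.
It also fails if it takes over 48 s, if anything falls off the work surface, if the arm or the gripper's body presses on something with over 40 N, if the wrist force passes 120 N, or if a joint passes its speed limit or range.

## Working session

There is one attempt and no reset: what is moved stays moved. The work goes in short steps, Python scripts to look and compute and a tool call to move; the robot and the scene stay as the last step left them, time stands still between calls to the robot, and variables do not carry over. Pictures are saved under pics/ and viewed, at most 10 in all, crops included, and the job is handed in when it is done.

Besides the shell and the picture viewer there is one more tool, called after "Emit:" as name([rows], argument=value, ...), one row to a line, values as JSON. move_arm: Moves the arm, as the interface text tells. Its arguments: {"type":"object","properties":{"series":{"type":"array","items":{"type":"object","properties":{"linear":{"type":"array","items":{"type":"number"}},"twist":{"type":"array","items":{"type":"number"}},"gripper":{"type":"number"}}}}},"required":["series"]}

```bash
ls; mkdir -p pics; python3 - <<'E'
from bench import r
import cv2,numpy as np
s=r.state();print({k:np.round(s[k],3).tolist() for k in s})
a=r.read_camera("top");b=r.read_camera("scene")
cv2.imwrite("pics/top.png",a);cv2.imwrite("pics/scene.png",b)
for n in("top","scene","wrist"):
  c=r.camera_info(n);print(n,c["fx"],c["cx"],c["cy"],np.round(c["T"],3).tolist())
E
```

```text
pics
{'clock': 0.0, 'q': [1.165, 0.629, 0.038, 1.518, -0.027, 0.996, -0.02], 'joint_vel': [0.002, 0.001, -0.0, 0.001, 0.001, -0.001, -0.002], 'tau': [-0.0, -56.341, 1.226, -19.345, 0.011, 0.011, -0.0], 'ee_pos': [0.216, -0.612, 0.23], 'tool_rot': [-3.094, -0.531, 0.001], 'wrist_force': [0.52, 1.205, -0.266], 'wrist_torque': [-0.07, 0.041, -0.005], 'finger_force': 0.0, 'finger_gap': 0.085}
top 450.797349994981 317.0587672720797 240.95790883205697 [[0.005, -0.99, 0.139, 0.54], [-1.0, -0.006, -0.01, 0.032], [0.011, -0.138, -0.99, 0.991], [0.0, 0.0, 0.0, 1.0]]
scene 468.4549043633946 324.48986115556596 234.96567645268024 [[-0.319, 0.754, -0.574, 1.111], [0.948, 0.264, -0.179, 0.135], [0.017, -0.601, -0.799, 0.712], [0.0, 0.0, 0.0, 1.0]]
wrist 351.72306743288414 325.3706359207731 236.72918712793975 [[0.334, -0.909, -0.25, 0.278], [-0.943, -0.322, -0.087, -0.591], [-0.002, 0.264, -0.964, 0.373], [0.0, 0.0, 0.0, 1.0]]
```

View pics/top.png

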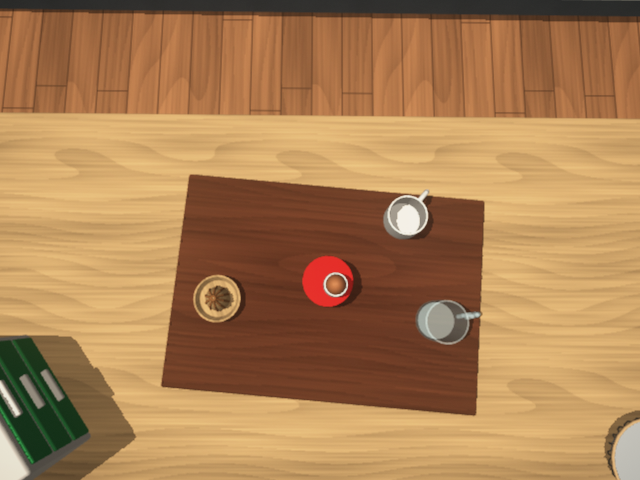

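View pics/scene.png

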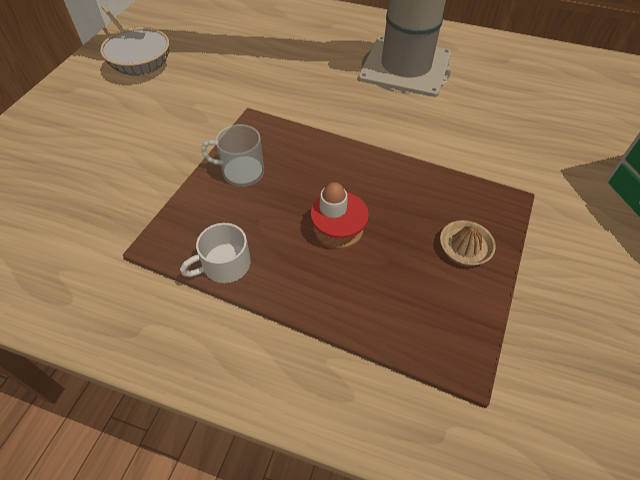

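```bash
cat > h.py <<'E'
from bench import r
import cv2,numpy as np
from scipy.optimize import least_squares
from scipy.spatial.transform import Rotation as R
def cast(c,px,z):
    px=np.atleast_2d(px).astype(float);T=c["T"]
    d=np.c_[(px[:,0]-c["cx"])/c["fx"],(px[:,1]-c["cy"])/c["fy"],np.ones(len(px))]@T[:3,:3].T
    return (T[:3,3]+d*((z-T[2,3])/d[:,2])[:,None])[:,:2]
def big(m,near=None):
    cs=[k for k in cv2.findContours(m,cv2.RETR_EXTERNAL,cv2.CHAIN_APPROX_NONE)[0]]
    return max(cs,key=cv2.contourArea)[:,0]
def circ(p,rad):
    f=lambda v:np.hypot(*(p-v[:2]).T)-v[2]
    s=least_squares(f,[*p.mean(0),rad],loss="soft_l1",f_scale=.0007)
    return s.x
def look(name,save=None):
    c=r.camera_info(name);im=r.read_camera(name)
    if save: cv2.imwrite("pics/"+save,im)
    b,g,rr=[im[...,i].astype(int) for i in range(3)]
    red=((rr>110)&(g<.35*rr)&(b<.35*rr)).astype(np.uint8)*255
    rc=big(red);hull=cv2.convexHull(rc)
    st=circ(cast(c,hull[:,0],.068),.052)
    region=np.zeros_like(red);x,y,w,h=cv2.boundingRect(hull);e=h//3 if name!="wrist" else 20
    region[max(0,y-e):y+h+e,max(0,x-e):x+w+e]=255
    hsv=cv2.cvtColor(im,cv2.COLOR_BGR2HSV)
    wh=((hsv[...,1]<60)&(hsv[...,2]>120)).astype(np.uint8)*255&region
    wc=big(wh)
    rim=circ(cast(c,cv2.convexHull(wc)[:,0],.102),.0235)
    egg=((rr-b>25)&(g>.4*rr)).astype(np.uint8)*255&region
    hm=np.zeros_like(red);cv2.drawContours(hm,[cv2.convexHull(wc)],-1,255,-1)
    ep=big(cv2.morphologyEx(egg&hm,cv2.MORPH_OPEN,np.ones((3,3))))
    eg=circ(cast(c,ep,.1015),.02)
    print(name,"stand",st.round(4),"rim",rim.round(4),"egg",eg.round(4))
    return st,rim,im
E
python3 - <<'E'
from h import *
for n in("top","scene"):
    st,rim,im=look(n); d=st[:2]-rim[:2]; print(d,np.hypot(*d),np.degrees(np.arctan2(d[1],d[0])))
s=r.state();M=R.from_rotvec(s["tool_rot"]).as_matrix();print(M.round(3))
E
```

```text
top stand [0.5873 0.0012 0.0522] rim [ 0.5785 -0.0133  0.0236] egg [ 0.5791 -0.0129  0.0195]
[0.00875107 0.01448466] 0.016922963939823836 58.861263468689145
scene stand [0.5929 0.0009 0.0517] rim [ 0.5973 -0.0107  0.0322] egg [ 0.5842 -0.0144  0.019 ]
[-0.00431946  0.01158035] 0.012359703453069032 110.45546692133999
[[ 0.943  0.333 -0.   ]
 [ 0.333 -0.943  0.001]
 [ 0.    -0.001 -1.   ]]
```

Emit:
move_arm([
  {"linear": [0.27, -0.22, 0], "twist": [0, 0, 0], "gripper": -1},
  {"linear": [0.54, -0.44, 0], "twist": [0, 0, 0], "gripper": -1},
  {"linear": [0.8, -0.66, 0], "twist": [0, 0, 0], "gripper": -1},
])

```text
clock: 0.57
ee_pos: [0.2976, -0.4779, 0.2311]
tool_rot: [-3.096, -0.531, -0.001]
wrist_force: [0.6, -0.1, 0.2]
finger_gap: 0.032
finger_force: 0.0
```

Emit:
move_arm([
  {"linear": [0.27, -0.22, 0], "twist": [0, 0, 0], "gripper": -1},
  {"linear": [0.54, -0.44, 0], "twist": [0, 0, 0], "gripper": -1},
  {"linear": [0.8, -0.66, 0], "twist": [0, 0, 0], "gripper": -1},
])

```text
clock: 0.95
ee_pos: [0.3778, -0.3446, 0.2314]
tool_rot: [3.096, 0.531, 0.001]
wrist_force: [1.0, 0.2, -0.3]
finger_gap: 0.0001
finger_force: 0.0
```

Emit:
move_arm([
  {"linear": [0.27, -0.22, 0], "twist": [0, 0, 0], "gripper": -1},
  {"linear": [0.54, -0.44, 0], "twist": [0, 0, 0], "gripper": -1},
  {"linear": [0.8, -0.66, 0], "twist": [0, 0, 0], "gripper": -1},
])

```text
clock: 1.32
ee_pos: [0.4579, -0.2113, 0.2314]
tool_rot: [3.096, 0.531, 0.001]
wrist_force: [1.5, 0.3, 0.6]
finger_gap: -0.0001
finger_force: 0.0
```

Emit:
move_arm([
  {"linear": [0.25, -0.22, 0], "twist": [0, 0, -0.05], "gripper": -1},
  {"linear": [0.5, -0.44, 0], "twist": [0, 0, -0.11], "gripper": -1},
  {"linear": [0.7, -0.6, 0], "twist": [0, 0, -0.17], "gripper": -1},
  {"linear": [0.8, -0.66, 0], "twist": [0, 0, -0.22], "gripper": -1},
  {"linear": [0.8, -0.66, 0], "twist": [0, 0, -0.22], "gripper": -1},
])

```text
clock: 1.95
ee_pos: [0.5377, -0.0782, 0.2311]
tool_rot: [-2.732, -1.55, -0.001]
wrist_force: [-0.4, 0.3, -0.9]
finger_gap: 0.0001
finger_force: 0.0
```

```bash
python3 - <<'E'
from h import *
s=r.state();print(s["clock"],s["ee_pos"],s["wrist_force"],s["finger_gap"],np.round(s["q"],2));print(R.from_rotvec(s["tool_rot"]).as_matrix().round(3))
look("wrist","w1.png");look("top")
E
```

```text
1.95 [ 0.53774445 -0.0781517   0.23113859] [-0.35924725  0.33534475 -0.88931974] 0.00011010025004074738 [ 0.22  0.48 -0.19  1.81  0.12  0.86 -0.56]
[[ 0.513  0.858  0.   ]
 [ 0.858 -0.513  0.001]
 [ 0.001 -0.    -1.   ]]
wrist stand [ 5.871e-01 -2.000e-04  5.190e-02] rim [ 0.5787 -0.0149  0.0235] egg [ 0.579  -0.0145  0.02  ]
top stand [0.5873 0.0012 0.0522] rim [ 0.5785 -0.0133  0.0236] egg [ 0.5792 -0.0128  0.0194]
```

View pics/w1.png

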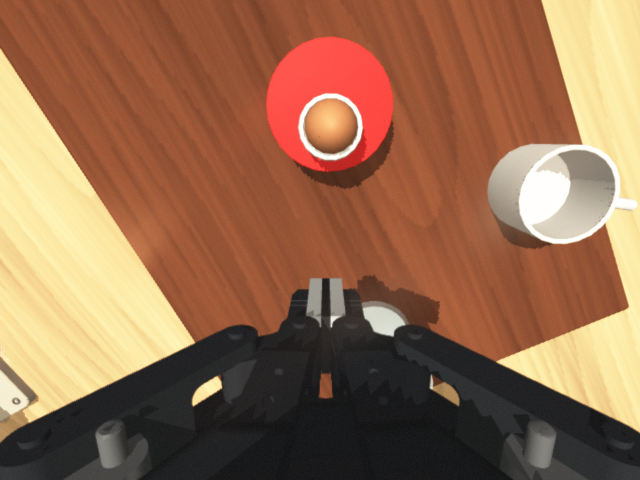

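Emit:
move_arm([
  {"linear": [0.1, 0.016, 0.2], "twist": [0, 0.02, 0], "gripper": -1},
  {"linear": [0.18, 0.016, 0.45], "twist": [0, 0.044, 0], "gripper": -1},
  {"linear": [0.2, 0.016, 0.75], "twist": [0, 0.044, 0], "gripper": -1},
  {"linear": [0.2, 0.016, 0.87], "twist": [0, 0.044, 0], "gripper": -1},
  {"linear": [0.2, 0.016, 0.87], "twist": [0, 0.044, 0], "gripper": -1},
])

```text
clock: 2.68
ee_pos: [0.5529, -0.0565, 0.0995]
tool_rot: [-2.671, -1.507, -0.179]
wrist_force: [-0.2, 0.5, 0.0]
finger_gap: 0.0001
finger_force: 0.0
```

```bash
python3 - <<'E'
from h import *
s=r.state();print(s["clock"],s["ee_pos"],s["wrist_force"],np.round(s["q"],2));M=R.from_rotvec(s["tool_rot"]).as_matrix();print(M.round(3))
try: st,rim,im=look("wrist","w2.png")
except Exception as e: print(e)
look("top")
E
```

```text
2.675 [ 0.55294304 -0.05648962  0.0994531 ] [-0.16711544  0.4984131   0.03071689] [ 0.29  0.67 -0.24  1.94  0.05  0.48 -0.49]
[[ 0.513  0.856  0.067]
 [ 0.848 -0.517  0.117]
 [ 0.135 -0.003 -0.991]]
wrist stand [ 0.587  -0.0007  0.0511] rim [ 0.5787 -0.0148  0.0233] egg [ 0.5771 -0.0177  0.0175]
top stand [0.5873 0.0012 0.0522] rim [ 0.5785 -0.0133  0.0236] egg [ 0.5791 -0.0128  0.0195]
```

View pics/w2.png

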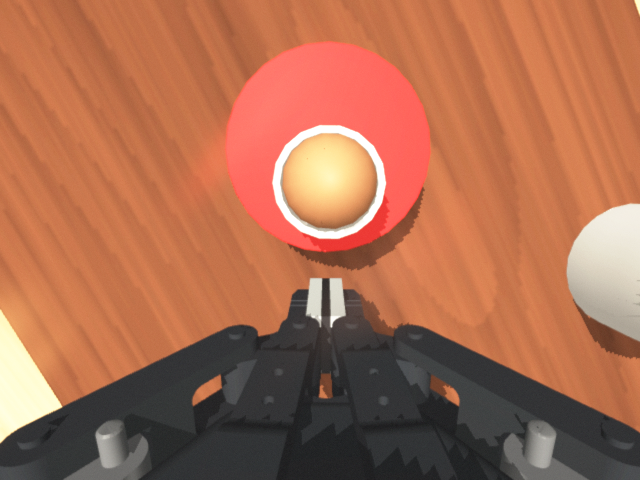

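Emit:
move_arm([
  {"linear": [-0.011, 0, 0.08], "twist": [0, 0, 0], "gripper": -1},
  {"linear": [-0.021, 0, 0.156], "twist": [0, 0, 0], "gripper": -1},
  {"linear": [0.004, 0, 0.159], "twist": [0, 0, 0], "gripper": -1},
  {"linear": [0.019, 0, 0.161], "twist": [0, 0, 0], "gripper": -1},
  {"linear": [0.029, 0, 0.163], "twist": [0, 0, 0], "gripper": -1},
])

```text
clock: 3.4
ee_pos: [0.5591, -0.0481, 0.0775]
tool_rot: [-2.669, -1.513, -0.186]
wrist_force: [-0.1, 0.1, -0.5]
finger_gap: 0.0001
finger_force: 0.0
```

Emit:
move_arm([
  {"linear": [0.01, 0, 0.001], "twist": [0, 0, 0], "gripper": -1},
  {"linear": [0.02, 0, 0.003], "twist": [0, 0, 0], "gripper": -1},
  {"linear": [0.03, 0, 0.004], "twist": [0, 0, 0], "gripper": -1},
  {"linear": [0.04, 0, 0.005], "twist": [0, 0, 0], "gripper": -1},
  {"linear": [0.05, 0, 0.007], "twist": [0, 0, 0], "gripper": -1},
])

```text
clock: 4.03
ee_pos: [0.5624, -0.0424, 0.0772]
tool_rot: [-2.67, -1.512, -0.184]
wrist_force: [-0.7, -1.3, 1.3]
finger_gap: -0.0001
finger_force: 0.9
```

```bash
cat > chk.py <<'E'
from h import *
import sys
s=r.state();M=R.from_rotvec(s["tool_rot"]).as_matrix();p=s["ee_pos"];print(s["clock"],p.round(4) if hasattr(p,'round') else p,np.round(s["wrist_force"],1))
u=M[:2,0]/np.hypot(*M[:2,0]);v=M[:2,1]/np.hypot(*M[:2,1])
for n in("wrist","top"):
    st,rim,_=look(n,sys.argv[1] if n=="wrist" and len(sys.argv)>1 else None);c=rim[:2]-st[:2];t=p[:2]-st[:2]
    print(n,"cup along/lat mm",(1e3*np.r_[c@u,c@v]).round(1),"tcp",(1e3*np.r_[t@u,t@v]).round(1),"off",(1e3*c).round(1))
E
python3 chk.py w3.png
```

```text
4.025 [ 0.5624 -0.0424  0.0772] [-0.7 -1.3  1.3]
wrist stand [ 0.5742 -0.005   0.0378] rim [ 0.5583 -0.0211  0.0155] egg [ 0.5808 -0.0131  0.0203]
wrist cup along/lat mm [-22.   -5.3] tcp [-38.1   9.2] off [-15.9 -16.1]
top stand [0.5873 0.0013 0.0521] rim [ 0.5795 -0.0111  0.0235] egg [ 0.5802 -0.0108  0.0193]
top cup along/lat mm [-14.6  -0.2] tcp [-50.2   1.2] off [ -7.7 -12.4]
```

Emit:
move_arm([
  {"linear": [0.01, 0, 0.001], "twist": [0, 0, 0], "gripper": -1},
  {"linear": [0.02, 0, 0.003], "twist": [0, 0, 0], "gripper": -1},
  {"linear": [0.03, 0, 0.004], "twist": [0, 0, 0], "gripper": -1},
  {"linear": [0.04, 0, 0.005], "twist": [0, 0, 0], "gripper": -1},
  {"linear": [0.05, 0, 0.007], "twist": [0, 0, 0], "gripper": -1},
])

```text
clock: 4.75
ee_pos: [0.5665, -0.0353, 0.0772]
tool_rot: [-2.669, -1.512, -0.185]
wrist_force: [-0.7, -1.0, 0.8]
finger_gap: -0.0001
finger_force: 0.9
```

```bash
python3 chk.py w4.png
```

```text
4.75 [ 0.5665 -0.0353  0.0772] [-0.7 -1.   0.8]
wrist stand [ 0.5557 -0.0105  0.0205] rim [ 0.5546 -0.0187  0.0192] egg [ 0.5839 -0.006   0.0201]
wrist cup along/lat mm [-7.6  3.2] tcp [-15.8  22.1] off [-1.1 -8.2]
top stand [0.5873 0.0014 0.052 ] rim [ 0.5826 -0.0037  0.0235] egg [ 0.5833 -0.0038  0.0194]
top cup along/lat mm [-6.7 -1.4] tcp [-42.1   1. ] off [-4.7 -5.1]
```

View pics/w4.png

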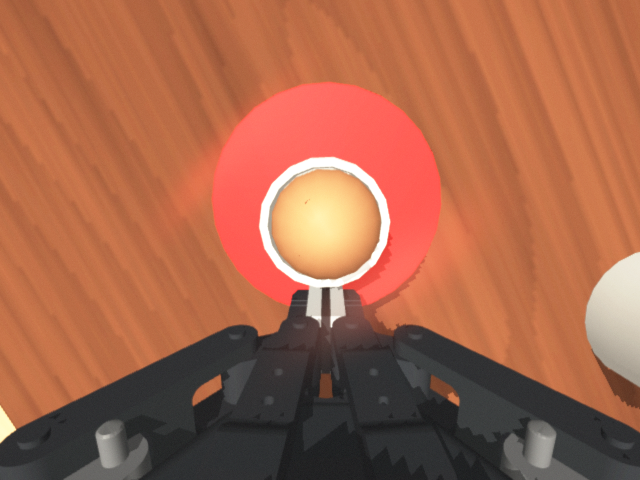

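Emit:
move_arm([
  {"linear": [0.01, 0, 0.001], "twist": [0, 0, 0], "gripper": -1},
  {"linear": [0.02, 0, 0.003], "twist": [0, 0, 0], "gripper": -1},
  {"linear": [0.03, 0, 0.004], "twist": [0, 0, 0], "gripper": -1},
  {"linear": [0.04, 0, 0.005], "twist": [0, 0, 0], "gripper": -1},
  {"linear": [0.04, 0, 0.005], "twist": [0, 0, 0], "gripper": -1},
])

```text
clock: 5.48
ee_pos: [0.5698, -0.0298, 0.0773]
tool_rot: [-2.669, -1.513, -0.185]
wrist_force: [-0.2, 0.1, -0.0]
finger_gap: 0.0003
finger_force: 0.2
```

Emit:
move_arm([
  {"linear": [-0.03, 0, -0.004], "twist": [0, 0, 0], "gripper": -1},
  {"linear": [-0.1, 0, -0.013], "twist": [0, 0, 0], "gripper": -1},
  {"linear": [-0.15, 0, -0.02], "twist": [0, 0, 0], "gripper": -1},
  {"linear": [-0.15, 0, -0.15], "twist": [0, 0, 0], "gripper": -1},
  {"linear": [-0.15, 0, -0.3], "twist": [0, 0, 0], "gripper": -1},
])

```text
clock: 6.1
ee_pos: [0.5541, -0.0554, 0.1188]
tool_rot: [-2.669, -1.511, -0.183]
wrist_force: [0.4, 0.7, -0.0]
finger_gap: 0.0002
finger_force: 0.0
```

Emit:
move_arm([
  {"linear": [0, 0, -0.25], "twist": [0, 0, 0], "gripper": -1},
  {"linear": [0, 0, -0.4], "twist": [0, 0, 0], "gripper": -1},
  {"linear": [0, 0, -0.4], "twist": [0, 0, 0], "gripper": -1},
  {"linear": [0, 0, -0.4], "twist": [0, 0, 0], "gripper": -1},
])

```text
clock: 6.6
ee_pos: [0.5499, -0.062, 0.1774]
tool_rot: [-2.669, -1.511, -0.183]
wrist_force: [0.4, -0.6, 0.4]
finger_gap: 0.0002
finger_force: 0.0
```

```bash
python3 chk.py w5.png
```

```text
6.6 [ 0.5499 -0.062   0.1774] [ 0.4 -0.6  0.4]
wrist stand [ 5.87e-01 -3.00e-04  5.18e-02] rim [ 5.851e-01 -1.000e-04  2.360e-02] egg [5.856e-01 4.000e-04 2.010e-02]
wrist cup along/lat mm [-0.9 -1.7] tcp [-72.   -0.1] off [-1.9  0.2]
top stand [0.5872 0.001  0.0523] rim [0.5851 0.0016 0.0235] egg [0.5858 0.0018 0.0196]
top cup along/lat mm [-0.6 -2.1] tcp [-73.2   0.4] off [-2.2  0.6]
```

View pics/w5.png

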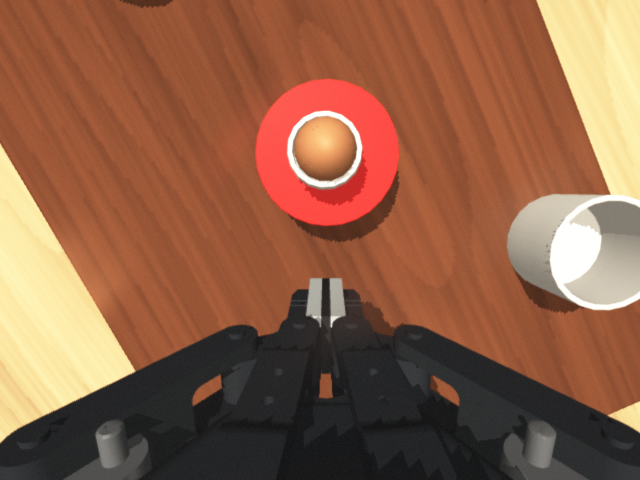

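```bash
python3 - <<'E'
from h import *
s=r.state();M=R.from_rotvec(s["tool_rot"]);p=np.array(s["ee_pos"])
yaw=np.radians(-12)
T=R.from_euler("z",yaw)*R.from_matrix([[1,0,0],[0,-1,0],[0,0,-1]])*R.from_euler("y",8,degrees=True)
print("twist",((M.inv()*T).as_rotvec()/np.pi).round(3),np.degrees((M.inv()*T).magnitude()))
c=np.array([.5851,.0005]);u=np.array([np.cos(yaw),np.sin(yaw)])
g=np.r_[c-.055*u,.16]
print(g,"lin",(M.inv().apply(g-p)/.15).round(3))
E
```

```text
twist [-0.055  0.001  0.391] 71.07286329402892
[0.53130188 0.01193514 0.16      ] lin [ 0.339 -0.358  0.162]
```

Emit:
move_arm([
  {"linear": [0.07, -0.08, 0.0], "twist": [-0.008, 0, 0.056], "gripper": -1},
  {"linear": [0.15, -0.16, 0.0], "twist": [-0.016, 0, 0.112], "gripper": -1},
  {"linear": [0.22, -0.24, 0.05], "twist": [-0.024, 0, 0.168], "gripper": -1},
  {"linear": [0.28, -0.3, 0.08], "twist": [-0.032, 0, 0.224], "gripper": -1},
  {"linear": [0.3, -0.32, 0.1], "twist": [-0.037, 0, 0.26], "gripper": -1},
])

```text
clock: 7.32
ee_pos: [0.5324, 0.0044, 0.1684]
tool_rot: [-3.106, -0.318, -0.213]
wrist_force: [-0.7, 0.0, -0.2]
finger_gap: -0.0
finger_force: 0.0
```

```bash
python3 - <<'E'
from h import *
s=r.state();M=R.from_rotvec(s["tool_rot"]);p=np.array(s["ee_pos"])
yaw=np.radians(-12)
T=R.from_euler("z",yaw)*R.from_matrix([[1,0,0],[0,-1,0],[0,0,-1]])*R.from_euler("y",8,degrees=True)
print(p,np.round(s["q"],2),"twist",((M.inv()*T).as_rotvec()/np.pi).round(3))
c=np.array([.5851,.0005]);u=np.array([np.cos(yaw),np.sin(yaw)])
g=np.r_[c-.052*u,.11]
print(g,"lin",(M.inv().apply(g-p)/.15).round(3))
E
```

```text
[0.53240704 0.0043927  0.16835219] [-0.1   0.5   0.07  2.04 -0.12  0.48 -1.3 ] twist [-0.018  0.001  0.13 ]
[0.53423632 0.01131141 0.11      ] lin [-0.032 -0.043  0.388]
```

Emit:
move_arm([
  {"linear": [-0.02, -0.02, 0], "twist": [-0.008, 0, 0.055], "gripper": -1},
  {"linear": [-0.04, -0.043, 0.05], "twist": [-0.015, 0, 0.11], "gripper": -1},
  {"linear": [-0.032, -0.043, 0.2], "twist": [-0.018, 0, 0.13], "gripper": -1},
  {"linear": [-0.032, -0.043, 0.388], "twist": [-0.018, 0, 0.13], "gripper": -1},
  {"linear": [-0.032, -0.043, 0.388], "twist": [-0.018, 0, 0.13], "gripper": -1},
])

```text
clock: 7.95
ee_pos: [0.5335, 0.01, 0.1088]
tool_rot: [3.101, -0.32, 0.209]
wrist_force: [0.8, -0.5, 0.6]
finger_gap: 0.0004
finger_force: 0.0
```

```bash
python3 chk.py
```

```text
7.95 [0.5335 0.01   0.1088] [ 0.8 -0.5  0.6]
wrist stand [ 0.5845 -0.0145  0.0238] rim [5.853e-01 3.000e-04 2.340e-02] egg [ 0.5835 -0.0092  0.0125]
wrist cup along/lat mm [ -2.2 -14.6] tcp [-54.9 -13.6] off [ 0.8 14.8]
top stand [0.5873 0.001  0.0521] rim [0.585  0.0016 0.0235] egg [0.5858 0.0018 0.0197]
top cup along/lat mm [-2.4 -0.2] tcp [-54.5   2.1] off [-2.3  0.6]
```

Emit:
move_arm([
  {"linear": [-0.015, -0.004, 0.105], "twist": [0, 0, 0], "gripper": -1},
  {"linear": [-0.029, -0.008, 0.21], "twist": [0, 0, 0], "gripper": -1},
  {"linear": [0.011, -0.008, 0.215], "twist": [0, 0, 0], "gripper": -1},
  {"linear": [0.041, -0.008, 0.219], "twist": [0, 0, 0], "gripper": -1},
  {"linear": [0.055, -0.008, 0.221], "twist": [0, 0, 0], "gripper": -1},
])

```text
clock: 8.68
ee_pos: [0.5494, 0.0081, 0.0805]
tool_rot: [3.102, -0.322, 0.221]
wrist_force: [0.0, 0.0, -0.2]
finger_gap: 0.0003
finger_force: 0.0
```

Emit:
move_arm([
  {"linear": [0.01, 0, 0.001], "twist": [0, 0, 0], "gripper": -1},
  {"linear": [0.02, 0, 0.003], "twist": [0, 0, 0], "gripper": -1},
  {"linear": [0.03, 0, 0.004], "twist": [0, 0, 0], "gripper": -1},
  {"linear": [0.036, 0, 0.005], "twist": [0, 0, 0], "gripper": -1},
  {"linear": [0.036, 0, 0.005], "twist": [0, 0, 0], "gripper": -1},
])

```text
clock: 9.3
ee_pos: [0.553, 0.0072, 0.0794]
tool_rot: [3.102, -0.321, 0.216]
wrist_force: [-1.7, -0.1, 0.7]
finger_gap: 0.0001
finger_force: 0.8
```

```bash
python3 chk.py
```

```text
9.3 [0.553  0.0072 0.0794] [-1.7 -0.1  0.7]
wrist stand [ 0.5857 -0.0139  0.0245] rim [ 5.861e-01 -3.000e-04  2.290e-02] egg [ 0.5862 -0.0083  0.0136]
wrist cup along/lat mm [ -2.4 -13.5] tcp [-36.3 -14. ] off [ 0.4 13.7]
top stand [0.5873 0.0011 0.0522] rim [0.5859 0.0017 0.0233] egg [0.5878 0.0015 0.0186]
top cup along/lat mm [-1.5 -0.3] tcp [-34.8   1.1] off [-1.4  0.6]
```

Emit:
move_arm([
  {"linear": [-0.02, 0, -0.003], "twist": [0, 0, 0], "gripper": -1},
  {"linear": [-0.08, 0, -0.011], "twist": [0, 0, 0], "gripper": -1},
  {"linear": [-0.15, 0, -0.02], "twist": [0, 0, 0], "gripper": -1},
  {"linear": [-0.15, 0, -0.2], "twist": [0, 0, 0], "gripper": -1},
  {"linear": [-0.15, 0, -0.4], "twist": [0, 0, 0], "gripper": -1},
])

```text
clock: 10.02
ee_pos: [0.5222, 0.0137, 0.136]
tool_rot: [3.102, -0.321, 0.214]
wrist_force: [0.1, 0.0, 1.1]
finger_gap: -0.0001
finger_force: 0.0
```

Emit:
move_arm([
  {"linear": [0, 0, -0.25], "twist": [0, 0, 0], "gripper": -1},
  {"linear": [0, 0, -0.4], "twist": [0, 0, 0], "gripper": -1},
  {"linear": [0, 0, -0.4], "twist": [0, 0, 0], "gripper": -1},
  {"linear": [0, 0, -0.4], "twist": [0, 0, 0], "gripper": -1},
])

```text
clock: 10.52
ee_pos: [0.5146, 0.0156, 0.1945]
tool_rot: [3.102, -0.321, 0.215]
wrist_force: [0.5, 0.5, -0.4]
finger_gap: -0.0003
finger_force: 0.0
```

```bash
python3 chk.py w6.png; python3 -c "
from h import *
cv2.imwrite('pics/s6.png',cv2.resize(r.read_camera('scene')[140:280,240:440],None,fx=3,fy=3))"
```

```text
10.525 [0.5146 0.0156 0.1945] [ 0.5  0.5 -0.4]
wrist stand [ 0.5867 -0.0015  0.0507] rim [0.5858 0.0006 0.0238] egg [ 0.5858 -0.0054  0.0156]
wrist cup along/lat mm [-1.2 -1.8] tcp [-74.   -1.9] off [-0.8  2. ]
top stand [0.5872 0.001  0.0522] rim [0.5859 0.0016 0.0235] egg [0.5865 0.0015 0.0194]
top cup along/lat mm [-1.4 -0.3] tcp [-74.1   0.6] off [-1.3  0.6]
```

View pics/w6.png

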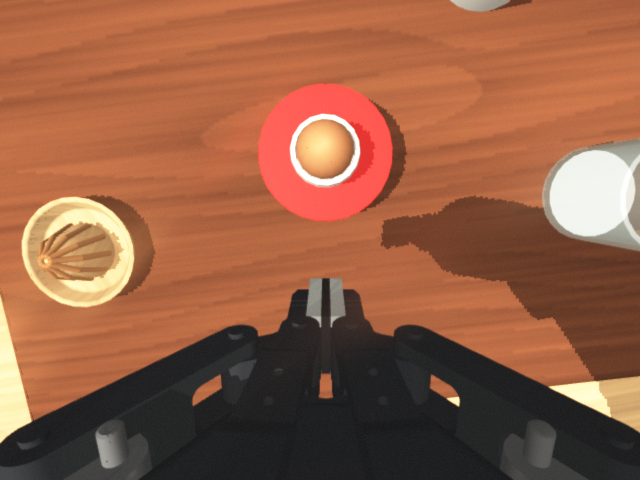

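View pics/s6.png

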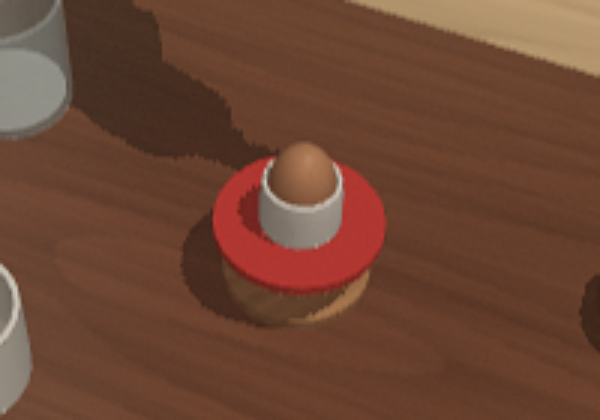

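The last views show the cup upright with its egg, about 1.4 mm off centre, and the stand unmoved. The fingers are clear of it.

```bash
python3 -c "
from bench import r
print(r.finish_job())"
```

```text
the job is handed in; nothing more can be done
None
```

The egg cup now stands upright on the red top, about 1.5 mm off centre, with its egg still in it; the stand and the other items were left where they were, and the job was handed in at about 10.7 s.

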